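# Switch off the dry-block heater and hold its sprung lid at the vent index

## Task

The run in the dry-block heater is finished and the block has to air: with the lid still shut, turn the heater's rotary switch to off, then lift the sprung lid by its handle until the pointer pin on its side lines up with the vent index clamped on the quadrant plate. The lid pulls itself shut when let go, so finish while still holding it steady at the index. Leave the temperature dial, the vent index and the other things on the bench as they are.

Things in the scene. Friction and masses are not known exactly. Their poses are not given: they have to be found in the camera images.
- heater: White dry-block heater fixed to the bench, 340 deep (x) x 240 wide (y), deck 105 high. Origin: centre of its underside at bench level; x points from its front (control panel, on the robot's side) to its back (lid hinge), y to its left as seen from the front, z up. The front 130 mm (x -170 to -40) is a control panel that rises from 55 mm to 105 mm high (slope 21 deg, facing up and to the front); the lid covers x -33 to 152, its top at 133 mm.
- switch (a joint): Rotary switch handle: 0 = on (nose 30 deg to the right of straight up the panel, as seen from the front, at the small stroke), 1.047 = off (nose 30 deg to the left, at the dot). Off is 60 deg counter-clockwise of on, seen from above. Both ends are sprung detents with end stops: it takes up to 0.13 N m to leave one and past the middle it snaps to the other by itself.
- switch_grip (a point): Black bar handle of the rotary switch, on the panel's left half (this point at heater frame x -129, y +68, z 101): bar 42 long, 12 wide, with a pointed nose and a thin white line at one end, on a round foot 38 across and 6 high; bar top 40 above the panel. This point lies on the turning axis inside the bar, 28 above the panel and 12 below the bar's top. Its x axis runs along the bar to the nose, z out of the panel along the turning axis; it turns with the handle.
- lid (a joint): Lid hinge angle, rad: 0 shut, grows as the front edge is lifted, stop at 1.3. A torsion spring (0.21 N m shut, 0.7 N m/rad more as it opens) and the lid's weight (0.5 kg, give or take a quarter) pull it shut: about 4 N at the handle when shut, 6 N at 0.7 rad, square to the arm.
- lid_handle (a point): Middle of the lid's bow handle, on the axis of its round bar: steel bar 12 in diameter, parallel to the hinge (heater y), 104 between its two posts, bar axis 42 above the lid's top face (175 above the bench when shut), 38 behind the lid's front edge and, when shut, 155 in front of the hinge and 56 above it. A finger grip across the bar lets it turn in the grip. Axes are the lid's: equal to the heater's when shut, tipping with the lid.
- lid_hinge (a point): Point on the lid's hinge axis, in the middle of its width, heater frame x +160, z 119; the axis is parallel to the heater's y. Opening turns the lid about +y (the front edge goes up and back).
- lid_pin (a point): Tip of the small dark pointer pin that sticks out of the lid's left skirt, 132 in front of the hinge axis when shut and level with it, just outside the quadrant's rim; turns with the lid.
- vent_index (a joint): Angle at which the vent index is clamped, rad, same zero and sense as the lid: the pin lines up with the index when the lid reads the same value. Between 0.40 and 0.70.
- index_tip (a point): Tip of the vent index: a dark steel blade 9 wide (6 at its tip) with a black knurled screw 17 across, clamped on the slotted steel quadrant plate beside the lid's left side (heater y +131); the plate's rim is 115 from the hinge axis and rises to 221 above the bench. The tip stands out past the rim, 142 from the hinge axis. Its x axis is parallel to the lid's x axis when they line up.
- dial_mark (a point): White mark on the skirt of the temperature dial, a plain round black knob 42 across and 20 high on the panel's right half (heater frame x -120, y -68). The mark is 19 from the dial's axis. To be left alone.
- jar: Loose amber glass jar with black cap, 62 across, 88 high; origin at the centre of its underside. Bystander.
- spare_block: Loose spare aluminium heating block with six holes, 75 x 95 x 45 high; origin at the centre of its underside. Bystander.
- dish: Loose white porcelain dish, 84 across, 34 high; origin at the centre of its underside. Bystander.

How it is judged (in metres and radians):
On the way, in this order (a step that is already met when the one before it is completed fails the run):
1. the rotary switch is in its off detent while the lid is still shut (value of joint switch above 0.93 rad and value of joint lid below 0.06 rad), for 0.2 s.
2. the lid is raised to the vent index and held there (angle between the x axis of lid_handle and the x axis of index_tip, either way round below 0.08 rad and value of joint lid above 0.3 rad), for 0.5 s.
At the end, for the whole second after the job is handed in: The switch is at off (within 0.12 rad); the gripper's fingers hold the lid (more than 1.5 N on it, none of the loose things touching it) still (under 0.1 rad/s) with its pin in line with the vent index to within 0.08 rad (about 10 mm at the pin) (all of step 2 and value of joint switch above 0.93 rad and velocity of joint lid between -0.1 and 0.1 rad/s and contact force between the fingers and lid above 1.5 N and not (contact force between lid and jar above 0.1 N) and not (contact force between lid and spare_block above 0.1 N) and not (contact force between lid and dish above 0.1 N)); the arm keeps its last pose, push and grip.
It fails at once if the lid is opened while the heater is still switched on (value of joint lid above 0.08 rad and value of joint switch below 0.7 rad).
It fails at once if the temperature dial is turned (distance of dial_mark from where it was at the start of the episode above 0.006 m).
It fails at once if the vent index is shifted (distance of index_tip from where it was at the start of the episode above 0.006 m).
It fails at once if a bystander is shifted (distance of any of jar, spare_block, dish from where it was at the start of the episode above 0.02 m).
It also fails if it takes over 46 s, if anything falls off the work surface, if the arm or the gripper's body presses on something with over 40 N, if the wrist force passes 120 N, or if a joint passes its speed limit or range.

## Robot

A 7-joint arm with a two-finger parallel gripper is mounted at the origin on the work surface. World frame = base frame: x ahead of the robot, y to its left, z up, the work surface at z = 0. Lengths are in mm, angles in rad, forces in N, time in s.
With the tool pointing down it reaches from about 400 to 875 mm from the base axis. Payload 4.4 kg.
Tool frame: the origin (TCP) lies at the very end of the fingers, on their centre line; the grasp point (between the pads) lies 19 mm behind it; z points along the fingers, x is the direction in which the jaws open and shut, and the axes are right-handed (so a half turn about z gives the same grasp; the last joint's range is limited). The gripper opens to 85 mm and grips with 20 to 120 N. Pads are 22 mm wide; open, the fingers measure 114 mm over their backs; the gripper's body (76 mm by 85 mm) begins 54 mm behind the grasp point. The pads swing forward as they close: fully open they stand 13 mm farther back than shut.
Start: joints at [1.28, 0.628, 0.038, 1.517, -0.027, 0.996, -0.02], TCP at [144.92, -633.653, 231.313] pointing down, gripper open.
Joint ranges: [-3.06, 3.06], [-0.37, 2.12], [-1.25, 1.32], [0.18, 2.47], [-1.1, 4.24], [0.23, 1.98], [-2.94, 2.94]. Speed limits (rad/s): [2.57, 2.57, 3.14, 3.14, 3.14, 3.14, 3.14].

## Interface

Orientations are given as [roll, pitch, yaw] about the fixed x, y, z axes, in that order (R = Rz(yaw) Ry(pitch) Rx(roll)).
In Python, from cell import ctrl, get_image, job, models gives the robot as it stands.
- The arm moves only by the tool move_arm, never from a script. Its argument "moves" is a list that holds one entry, the list of rows, each a list of 6 numbers: the shift along the tool's x, y, z in m, then the turn, a rotation vector about the tool's x, y, z in rad. A call has 1 to 20 rows; each row is the pose to reach, as a shift and turn from the pose commanded when the call began, along the tool's axes at that moment; what a row does not reach only later rows make up. A row lasts 1/8 s, in which the tool goes at most 62.5 mm and 10.7 degrees, less where a joint would pass 70% of its speed; a pose out of reach is approached as far as the arm can. A call with a gripper value outside its range is refused whole. "jaw" is the opening, from 0 (shut) to 1 (fully open), set as the call begins (left out, the last holds). The fingers move at their own pace and stop on an object; the grip force is fixed at half the most. Time passes only in rows, so rows that repeat a pose let the fingers close. It gives the time, the measured TCP pose, the force and the opening at its end, in the units of the state.
- ctrl.read_state(): the state, without advancing time (a new reading comes with each control period).
- get_image(name): name is "side" or "top" or "wrist"; returns a dict with "color" (420x560x3 uint8, blue, green, red), "fov_y" (degrees; the focal length in pixels is half the picture's height over the tangent of half this angle, whatever the lens; pixels are square), "cx", "cy" (the principal point, pixels), "k1" (the pictures are not rectified: a ray, as slopes to the right and down, at radius r is drawn at 1 + k1 r^2 times it, then the intrinsics apply), "origin" and "orientation" of the camera in the world; the wrist camera has in their place "hand_eye" (4x4, takes a point from camera to tool coordinates, whose origin is the TCP and whose axes are the tool frame's). Camera axes: x right, y up, looking along -z (the intrinsics and any distortion apply to the point x, -y, -z); pixel columns grow to the right and rows downward; lengths in mm; the calibration is good to about 2 mm. A picture is of the moment at which its call begins: read the wrist's pose just before it. There is no depth.
- job.finish_job(): hands the job in, once; it reports no verdict.
Trained networks look in the newest picture that a camera, given by its name, has taken for a name from the list of things; names that differ only in an ending like _2 or _b are one class to them, and where a whole thing is asked for, a point or a joint stands for the part that bears it (a point fixed in the world has none). Each returns a list of dicts, best first, with "score" (0 to 1); they miss things now and then, are a little off and sometimes report something else, mostly with a low value. They report only what shows in the picture. A call takes as long as a camera call.
- models.cut_out(camera, thing): "pixels" (420x560 bool, what is visible of it) and "uv" ([column, row] in pixels, amid what is visible of it).
- models.place_of(camera, thing): "uv" ([column, row] in pixels: a listed point, or the origin of a listed thing).
The state is a dict: "clock": time; "qpos": joint angles; "qd": joint speeds; "tau": joint torques, N m; "eef_pos": TCP position; "tool_rot": TCP orientation; "force": force on the tool from outside, world axes, zero at the start; "torque": the same for the moment, N m; "width": finger opening in mm.
Only numpy, scipy, OpenCV 4.12 (cv2) and the standard library are available. Lean on these libraries where they do the work, as an engineer would, in place of code of your own. Each camera call takes 0.05 s, during which the arm holds its last target.

## Working session

There is one attempt and no reset: what is moved stays moved. The work goes in short steps, Python scripts to look and compute and a tool call to move; the robot and the scene stay as the last step left them, time stands still between calls to the robot, and variables do not carry over. Pictures are saved under pics/ and viewed, and the job is handed in when it is done.

Besides the shell and the picture viewer there is one more tool, called after ">>>" as name([rows], argument=value, ...), one row to a line, values as JSON. move_arm: Moves the arm, as the interface text tells. Its arguments: {"type":"object","properties":{"moves":{"type":"array","items":{"type":"array","items":{"type":"array","items":{"type":"number"}}}},"jaw":{"type":"number"}},"required":["moves"]}

```bash
ls; mkdir -p pics; python3 - <<'E'
from cell import ctrl,get_image,job,models
import cv2
s=ctrl.read_state();print(s)
for c in ["side","top","wrist"]:
    im=get_image(c);cv2.imwrite(f"pics/{c}0.png",im["color"])
    print(c,{k:v for k,v in im.items() if k!="color"})
    for t in ["heater","switch_grip","lid_handle","lid_hinge","lid_pin","index_tip","dial_mark","jar","spare_block","dish"]:
        try:
            r=models.place_of(c,t); print(c,t,[(x["uv"],round(x["score"],2)) for x in r[:2]])
        except Exception as e: print(t,e)
E
```

```text
pics
{'clock': 0.0, 'qpos': array([ 1.28023212,  0.62932665,  0.03842958,  1.51835819, -0.02700068,
        0.99630545, -0.02000734]), 'qd': array([ 6.43303163e-04,  1.67742511e-03, -1.14002346e-03,  1.15106851e-03,
       -9.25010719e-05, -8.03598743e-04,  2.96958283e-04]), 'tau': array([ 5.86218903e-04, -5.63391852e+01,  1.22604668e+00, -1.93438947e+01,
        1.07987429e-02,  1.06688321e-02, -1.60874697e-05]), 'eef_pos': array([ 144.76722331, -633.03726104,  230.40462479]), 'tool_rot': array([ 3.14157680e+00,  1.88000285e-03, -1.34602961e+00]), 'force': array([0.55880343, 0.4315474 , 0.74181369]), 'torque': array([ 0.01137252,  0.03038267, -0.05550013]), 'width': 85.49717397439993}
side {'fov_y': 51.598256544578796, 'cx': 282.7777146279693, 'cy': 204.97422587860012, 'k1': -0.029133151868623305, 'origin': array([435.172753  , 652.41780925, 738.21282886]), 'orientation': array([ 0.83249183,  0.01579182, -2.91270005])}
side heater [([305.3, 222.3], 0.55)]
side switch_grip [([361.8, 213.7], 0.76)]
side lid_handle [([303.3, 161.4], 0.62)]
side lid_hinge [([234.7, 174.5], 0.92)]
side l
[... 859 characters left out ...]
242.5, 299.0], 0.68)]
top dish [([437.6, 200.4], 0.91)]
wrist {'fov_y': 67.00658900315787, 'cx': 281.6363489385838, 'cy': 208.501718419388, 'k1': -0.06721706302938495, 'hand_eye': array([[ 9.99999758e-01,  3.27733854e-04,  6.14411892e-04,
        -1.42562429e+00],
       [ 4.81469040e-04, -9.62851707e-01, -2.70030292e-01,
        -6.84838461e+01],
       [ 5.03089471e-04,  2.70030522e-01, -9.62851631e-01,
        -1.41515136e+02],
       [ 0.00000000e+00,  0.00000000e+00,  0.00000000e+00,
         1.00000000e+00]])}
wrist heater []
wrist switch_grip []
wrist lid_handle []
wrist lid_hinge []
wrist lid_pin []
wrist index_tip []
wrist dial_mark []
wrist jar []
wrist spare_block []
wrist dish []
```

View pics/side0.png

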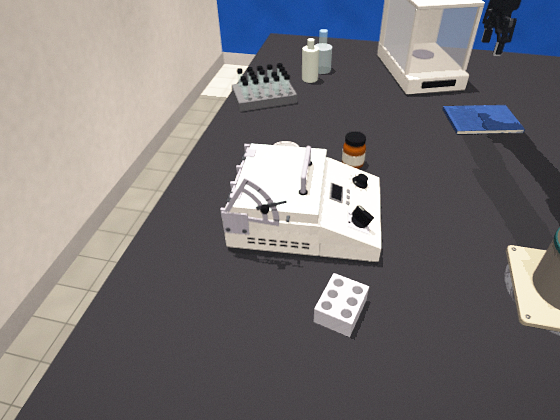

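View pics/top0.png

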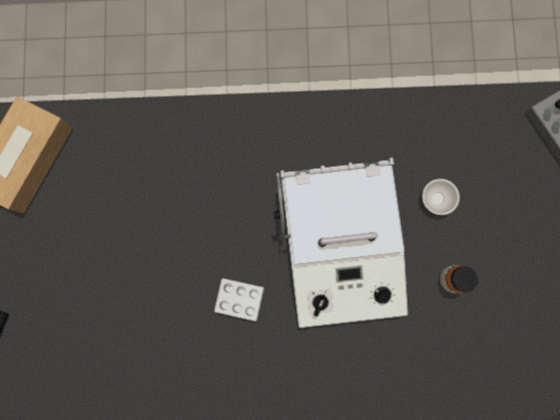

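```bash
cat > h.py <<'E'
import numpy as np, cv2
from scipy.spatial.transform import Rotation as R
from scipy.optimize import least_squares
def project(im,P,state=None):
    P=np.atleast_2d(P).astype(float)
    if "origin" in im:
        Rc=R.from_euler("xyz",im["orientation"]).as_matrix(); o=im["origin"]
    else:
        Rt=R.from_euler("xyz",state["tool_rot"]).as_matrix(); H=im["hand_eye"]
        Rc=Rt@H[:3,:3]; o=state["eef_pos"]+Rt@H[:3,3]
    c=(P-o)@Rc
    s=np.c_[c[:,0],-c[:,1]]/(-c[:,2:3])
    r2=(s**2).sum(1,keepdims=True); s=s*(1+im["k1"]*r2)
    f=im["color"].shape[0]/2/np.tan(np.radians(im["fov_y"])/2)
    return s*f+[im["cx"],im["cy"]]
def hw(p,P): # heater->world
    c,s=np.cos(p[2]),np.sin(p[2]); P=np.atleast_2d(P).astype(float)
    return np.c_[p[0]+c*P[:,0]-s*P[:,1],p[1]+s*P[:,0]+c*P[:,1],P[:,2]]
HP={"heater":[0,0,0],"switch_grip":[-129,68,101],"lid_handle":[5,0,175],"lid_hinge":[160,0,119]}
def onarc(r,a,y): return [160-r*np.cos(a),y,119+r*np.sin(a)]
E
python3 - <<'E'
from h import *
from cell import ctrl,get_image,models
ims={c:get_image(c) for c in("side","top")}
obs=[]
for c in ims:
    for t in list(HP)+["lid_pin","index_tip","dial_mark"]:
        r=models.place_of(c,t)
        if r and r[0]["score"]>.4: obs.append((c,t,r[0]["uv"]))
# pin y unknown approx 131
def res(q):
    o=[]
    for c,t,uv in obs:
        if t in HP: P=HP[t]
        elif t=="lid_pin": P=onarc(132,0,131)
        elif t=="index_tip": P=onarc(142,q[3],131)
        else: continue
        o.append((project(ims[c],hw(q,P))[0]-uv))
    return np.array(o)
f=least_squares(lambda q:res(q).ravel(),[650,-60,0,.5],loss="soft_l1",f_scale=2)
print(f.x)
for (c,t,uv),e in zip([o for o in obs if o[1]!="dial_mark"],res(f.x)): print(c,t,uv,e.round(1))
for c in ims:
    im=cv2.resize(ims[c]["color"],None,fx=3,fy=3,interpolation=cv2.INTER_CUBIC)
    pts=[[-170,120,0],[-170,-120,0],[-170,120,55],[-170,-120,55],[-40,120,105],[-40,-120,105],[170,120,105],[170,-120,105]]+[HP["switch_grip"],HP["lid_handle"],[5,52,175],[5,-52,175],onarc(132,0,131),onarc(142,f.x[3],131)]
    for u in project(ims[c],hw(f.x,pts)): cv2.circle(im,tuple(int(v) for v in u*3+1),4,(0,0,255),1)
    u=project(ims[c],hw(f.x,[0,0,100]))[0]*3
    x,y=int(u[0]-350),int(u[1]-300)
    cv2.imwrite(f"pics/{c}1.png",im[max(y,0):y+600,x:x+700])
E
```

```text
[ 5.62613770e+02 -9.29742625e+01  9.37442557e-02  4.46281651e+01]
side heater [303.8, 223.6] [ 2.3 -3.2]
side switch_grip [363.6, 214.3] [ 0.9 -0.7]
side lid_handle [304.9, 164.5] [ 0.6 -2.4]
side lid_hinge [235.6, 178.3] [ 1.8 -1. ]
side lid_pin [284.9, 220.0] [2.5 2.1]
side index_tip [351.6, 183.8] [-74.3   5.4]
top heater [341.2, 247.3] [-1.2 -1.9]
top switch_grip [320.7, 306.2] [ 0.5 -0.2]
top lid_handle [347.1, 238.3] [ 0.9 -1.7]
top lid_hinge [335.1, 167.3] [-0.   0.8]
top lid_pin [286.1, 237.1] [-3.5 -1.2]
```

```bash
python3 - <<'E'
from h import *
from cell import ctrl,get_image,models
p=[562.6,-93,.0937]
for c in("side","top"):
    I=get_image(c)
    im=cv2.resize(I["color"],None,fx=4,fy=4,interpolation=cv2.INTER_CUBIC)
    pts=[[-170,120,0],[-170,-120,0],[-170,120,55],[-170,-120,55],[-40,120,105],[-40,-120,105],[170,120,105],[170,-120,105]]+[HP["switch_grip"],HP["lid_handle"],[5,52,175],[5,-52,175],onarc(132,0,131)]
    for u in project(I,hw(p,pts)): cv2.circle(im,tuple(int(v) for v in u*4+1.5),4,(0,0,255),1)
    for a in np.arange(.4,.71,.1):
        for u in project(I,hw(p,onarc(142,a,131))): cv2.circle(im,tuple(int(v) for v in u*4+1.5),3,(0,255,0),1)
    u=project(I,hw(p,[0,0,100]))[0]*4
    x,y=int(u[0]-400),int(u[1]-300)
    cv2.imwrite(f"pics/{c}2.png",im[max(y,0):y+600,x:x+800])
E
```

```text
(no output)
```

View pics/side2.png

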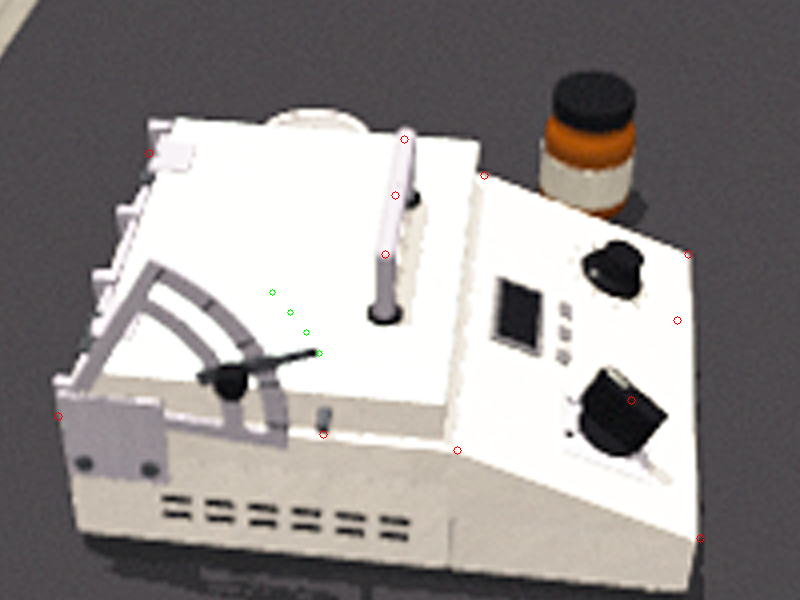

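View pics/top2.png

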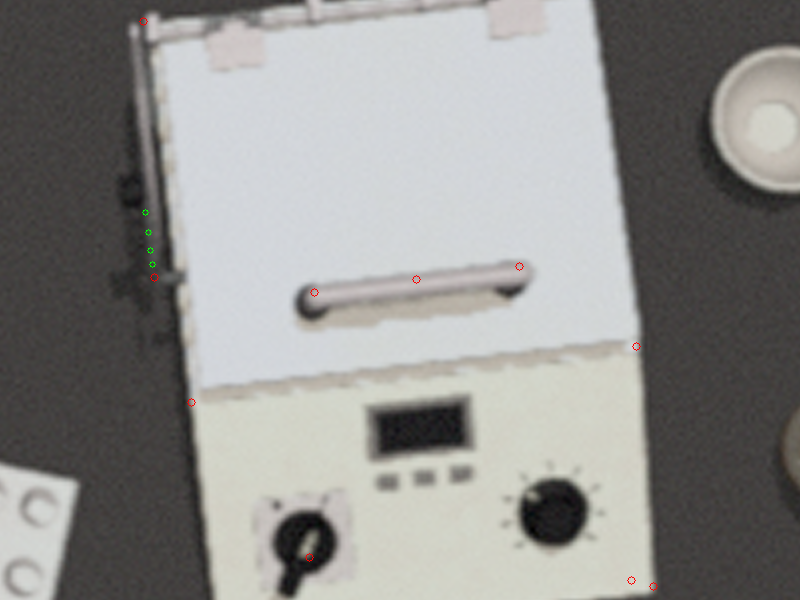

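```bash
cat > fit.py <<'E'
from h import *
from cell import ctrl,get_image,models
p0=[562.6,-93,.0937]
ims={c:get_image(c) for c in("side","top")}
off={}
for c in ims:
    u=project(ims[c],hw(p0,[0,0,100]))[0]*4; off[c]=np.array([int(u[0]-400),max(int(u[1]-300),0)])
S=HP["switch_grip"]
cl=[("side",[-170,120,55],(694,541)),("side",[-170,-120,55],(692,252)),("side",[-40,120,105],(452,452)),
("top",[-170,-120,55],(655,596)),("top",[-40,-120,105],(638,347)),("top",[-40,120,105],(192,402)),
("side",[5,0,175],(397,193)),("top",[5,0,175],(415,283)),("top",[-129+12*np.sin(.366)*-1,68,101+11],(303,558))]
def res(q): return np.array([project(ims[c],hw(q,P))[0]-((np.array(k)-1.5+off[c])/4) for c,P,k in cl])
f=least_squares(lambda q:res(q).ravel(),p0,loss="soft_l1",f_scale=1)
print(f.x,f.cost);print(res(f.x).round(1))
E
python3 fit.py
```

```text
[ 5.62694684e+02 -9.36598997e+01  7.60172746e-02] 5.413717267813827
[[ 0.7  0.1]
 [-0.   1.3]
 [ 0.3 -0.5]
 [-1.4 -1.3]
 [-0.2  1. ]
 [-0.3 -0.9]
 [-0.4  0.3]
 [ 0.8 -0.9]
 [ 1.3  1.6]]
```

```bash
cat >> h.py <<'E'
P0=[562.7,-93.7,.078]
def heaterR(p): return R.from_euler("z",p[2])
SL=np.radians(21.04)
N=np.array([-np.sin(SL),0,np.cos(SL)]);U=np.array([np.cos(SL),0,np.sin(SL)])
def switch_pose(p,h,ang=0.0):
    """TCP h mm above panel on switch axis; ang = switch joint"""
    a=ang-np.pi/6
    bar=np.cos(a)*U+np.sin(a)*np.array([0,1,0])
    z=-N; x=np.cross(N,bar)  # jaw axis, 90deg ccw of bar
    y=np.cross(z,x)
    M=np.c_[x,y,z]
    g=np.array([-129,68,101.])
    pos=hw(p,g+N*(h-28))[0]
    return pos,heaterR(p)*R.from_matrix(M)
def lid_pose(p,a,tilt,d=0):
    """grasp point on bar at lid angle a, tool tilted by tilt, raised d along tool axis"""
    h=np.array([160-155*np.cos(a)+56*np.sin(a),0,119+56*np.cos(a)+155*np.sin(a)])
    z=np.array([-np.sin(tilt),0,-np.cos(tilt)]); x=np.array([np.cos(tilt),0,-np.sin(tilt)])
    M=np.c_[x,np.cross(z,x),z]
    return hw(p,h+z*(19-d))[0],heaterR(p)*R.from_matrix(M)
def delta(s,pos,rot):
    R0=R.from_euler("xyz",s["tool_rot"])
    return np.r_[R0.inv().apply(pos-s["eef_pos"])/1000,(R0.inv()*rot).as_rotvec()]
E
python3 - <<'E'
from h import *
from cell import ctrl
s=ctrl.read_state()
np.set_printoptions(suppress=True,precision=4)
pos,rot=switch_pose(P0,150); print(pos,rot.as_euler("xyz"));print(delta(s,pos,rot))
print(lid_pose(P0,0,0))
E
```

```text
[385.1264 -39.3715 214.8663] [ 2.82   -0.1805  1.1545]
[-0.5258 -0.3666  0.0165  0.0897  0.4706 -2.4363]
(array([567.6848, -93.3104, 156.    ]), Rotation.from_matrix(array([[ 0.997 ,  0.0779,  0.    ],
                            [ 0.0779, -0.997 ,  0.    ],
                            [ 0.    ,  0.    , -1.    ]])))
```

>>> move_arm([
  [[-0.09, -0.061, -0.03, 0, 0, -0.4], [-0.526, -0.367, 0.0, 0.09, 0.471, -2.436], [-0.526, -0.367, 0.0, 0.09, 0.471, -2.436], [-0.526, -0.367, 0.0, 0.09, 0.471, -2.436], [-0.526, -0.367, 0.0, 0.09, 0.471, -2.436], [-0.526, -0.367, 0.0, 0.09, 0.471, -2.436], [-0.526, -0.367, 0.0, 0.09, 0.471, -2.436], [-0.526, -0.367, 0.0, 0.09, 0.471, -2.436], [-0.526, -0.367, 0.0, 0.09, 0.471, -2.436], [-0.526, -0.367, 0.0, 0.09, 0.471, -2.436], [-0.526, -0.367, 0.0, 0.09, 0.471, -2.436], [-0.526, -0.367, 0.0, 0.09, 0.471, -2.436], [-0.526, -0.367, 0.0, 0.09, 0.471, -2.436], [-0.526, -0.367, 0.0, 0.09, 0.471, -2.436], [-0.526, -0.367, 0.0, 0.09, 0.471, -2.436], [-0.526, -0.367, 0.0, 0.09, 0.471, -2.436], [-0.526, -0.367, 0.0, 0.09, 0.471, -2.436]],
], jaw=0.5)

```text
clock: 4.78
eef_pos: [387.4, -39.2, 233.0]
tool_rot: [2.821, -0.18, 1.154]
force: [-0.2, 0.7, -0.5]
width: 42.5
```

```bash
python3 - <<'E'
from h import *
from cell import ctrl,get_image,models
np.set_printoptions(suppress=True,precision=3)
s=ctrl.read_state();im=get_image("wrist")
print(s["qpos"],s["clock"])
c=im["color"].copy()
pts={"grip":[-129,68,101],"fl":[-170,120,55],"dk":[-40,120,105]}
for k,P in pts.items():
    u=project(im,hw(P0,P),s)[0];print(k,u);cv2.circle(c,tuple(int(v) for v in u),4,(0,0,255),1)
for h in (28,40):
  for d in (-21,21):
    b=np.cos(-np.pi/6)*U+np.sin(-np.pi/6)*np.array([0,1,0])
    u=project(im,hw(P0,np.array([-129,68,101])+N*(h-28)+d*b),s)[0];cv2.circle(c,tuple(int(v) for v in u),3,(0,255,0) if h==40 else (255,0,0),1)
for t in ["switch_grip","dial_mark","lid_handle"]:
    print(t,[(r["uv"],r["score"]) for r in models.place_of("wrist",t)[:1]])
cv2.imwrite("pics/w1.png",c)
E
```

```text
[ 0.888  0.208 -0.946  2.466  0.682  0.233  0.467] 4.775
grip [275.777 191.243]
fl [294.847 107.766]
dk [361.079 230.045]
switch_grip [([279.1, 187.8], 0.7)]
dial_mark [([182.4, 252.6], 0.64)]
lid_handle [([295.4, 355.5], 0.87)]
```

View pics/w1.png

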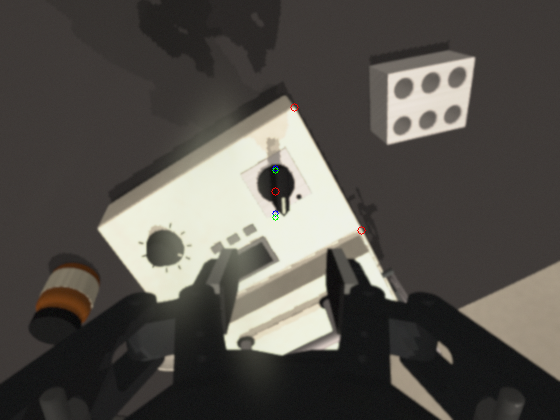

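```bash
python3 - <<'E'
import cv2
c=cv2.imread("pics/w1.png")[120:260,210:390]
c=cv2.convertScaleAbs(c,alpha=1.6,beta=20)
cv2.imwrite("pics/w1z.png",cv2.resize(c,None,fx=4,fy=4,interpolation=cv2.INTER_CUBIC))
E
```

```text
(no output)
```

View pics/w1z.png

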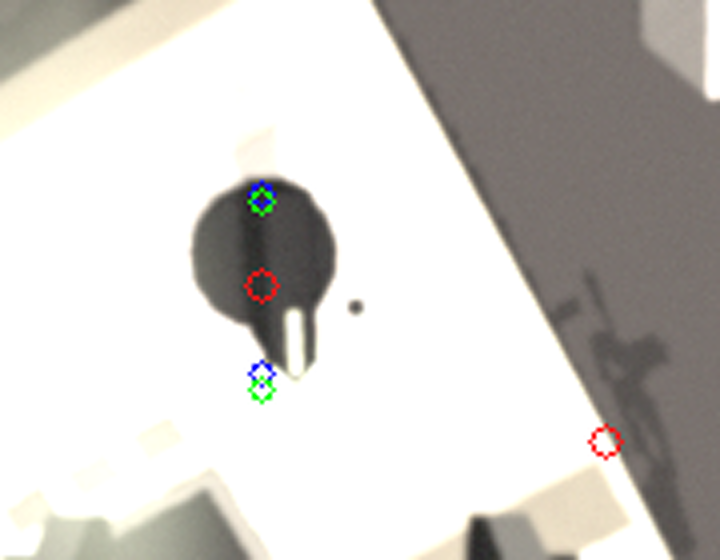

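```bash
python3 - <<'E'
from h import *
from cell import ctrl,get_image
im=get_image("wrist");c=im["color"][150:230,240:330].astype(float)
c=np.clip(c*3,0,255).astype(np.uint8)
cv2.imwrite("pics/w1y.png",cv2.resize(c,None,fx=7,fy=7,interpolation=cv2.INTER_CUBIC))
s=ctrl.read_state()
for h in (0,6,28,40): print(h,(project(im,hw(P0,np.array([-129,68,101])+N*(h-28)),s)[0]-[240,150])*7)
E
```

```text
0 [254.07882573 246.7239969 ]
6 [253.38135339 255.28630441]
28 [250.58327164 289.64872533]
40 [248.87538129 310.63275674]
```

View pics/w1y.png

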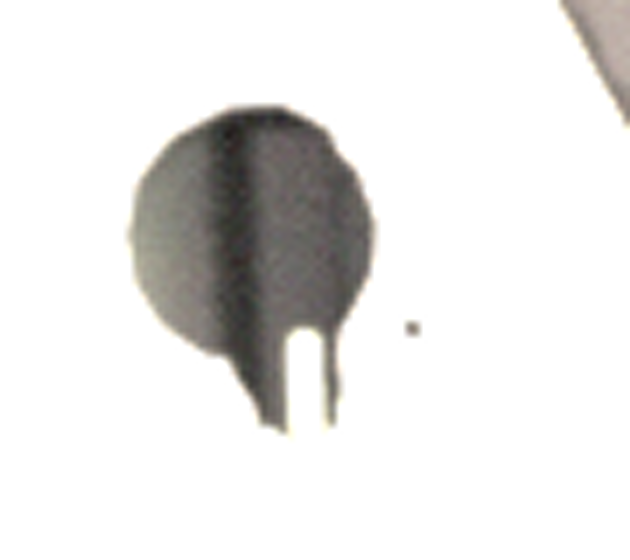

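```bash
cat > wire.py <<'E'
from h import *
from cell import ctrl,get_image
def wire(p,ang=0.):
    a=ang-np.pi/6; b=np.cos(a)*U+np.sin(a)*np.array([0,1,0]); l=np.cross(N,b)
    o=np.array([-129,68,101])-28*N
    L=[]
    for h in (6,40):
        L.append([o+h*N+x*b+y*l for x,y in((21,-0),(15,6),(-21,6),(-21,-6),(15,-6),(21,0))])
    t=np.linspace(0,2*np.pi,25)
    L.append([o+6*N+19*(np.cos(q)*b+np.sin(q)*l) for q in t])
    L.append([o+19*(np.cos(q)*b+np.sin(q)*l) for q in t])
    L.append([[-170,120,0],[-170,120,55],[-40,120,105],[-40,-120,105],[-170,-120,55],[-170,120,55]])
    L.append([[-170,120,0],[-170,-120,0],[-170,-120,55]])
    # lid handle / deck
    L.append([[5,-52,175],[5,52,175]])
    L.append([[-33,120,133],[-33,-120,133],[152,-120,133],[152,120,133],[-33,120,133]])
    return L
def draw(c,img,s,p,z,ctr,ang=0.,size=(800,600),gain=1.):
    im=np.clip(img["color"]*gain,0,255).astype(np.uint8)
    im=cv2.resize(im,None,fx=z,fy=z,interpolation=cv2.INTER_CUBIC)
    for L in wire(p,ang):
        u=(project(img,hw(p,L),s)*z+z/2-.5)
        cv2.polylines(im,[np.round(u).astype(np.int32)],False,(0,0,255),1)
    x,y=int(max(ctr[0]*z-size[0]/2,0)),int(max(ctr[1]*z-size[1]/2,0))
    return im[y:y+size[1],x:x+size[0]]
E
python3 - <<'E'
from wire import *
s=ctrl.read_state()
for n,z in (("side",6),("top",6),("wrist",3)):
    im=get_image(n);ct=project(im,hw(P0,[-129,68,90]),s)[0]
    sz=(400,400) if n!="wrist" else (800,600)
    cv2.imwrite(f"pics/x_{n}.png",draw(n,im,s,P0,z,ct,size=sz,gain=2))
a=[cv2.imread(f"pics/x_{n}.png") for n in("side","top")]
cv2.imwrite("pics/x_st.png",np.hstack(a))
E
```

```text
(no output)
```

View pics/x_st.png

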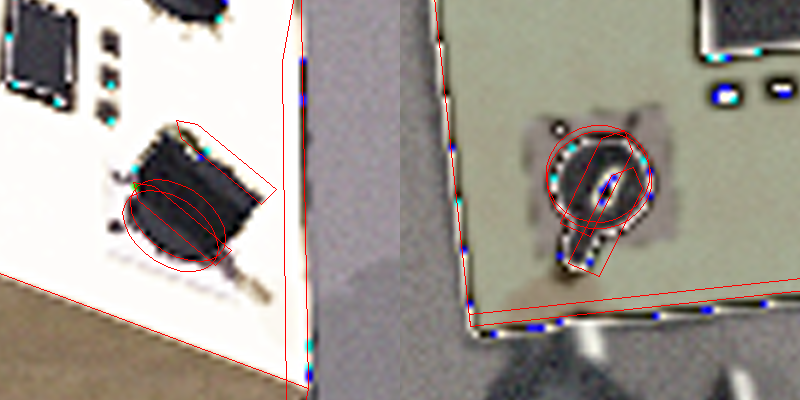

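View pics/x_wrist.png

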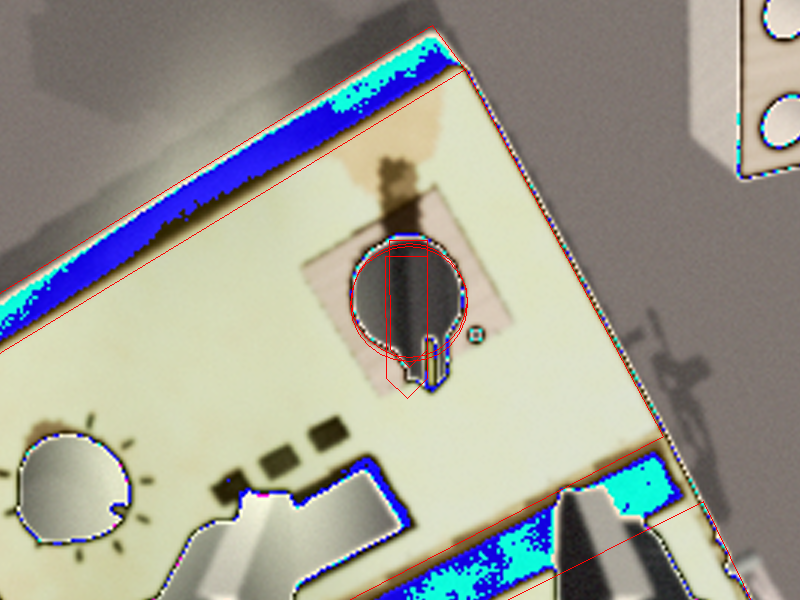

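```bash
cat >> h.py <<'E'
def sw2(p,off,h,d,ang=0.,tilt=.2,lean=0.):
    """grasp point at height h above panel, offset off=(mm along on-jaw x, on-bar y), backed off d along tool; tilt about jaw axis; lean about tool y first"""
    _,r0=switch_pose(p,28,0.)
    g=hw(p,np.array([-129,68,101])+N*(h-28))[0]+r0.apply([off[0],off[1],0])
    rot=r0*R.from_euler("y",lean)*R.from_euler("z",-ang)*R.from_euler("x",tilt)
    return g+rot.apply([0,0,19-d]),rot
E
python3 - <<'E'
from h import *
from cell import ctrl
s=ctrl.read_state()
np.set_printoptions(suppress=True,precision=4)
print(delta(s,*sw2(P0,(3.5,-3),33,55)))
E
```

```text
[-0.0006 -0.0031  0.0978  0.1982  0.0002 -0.    ]
```

>>> move_arm([
  [[0, -0.003, 0.04, 0.1, 0, 0], [0, -0.003, 0.08, 0.198, 0, 0], [0, -0.003, 0.098, 0.198, 0, 0], [0, -0.003, 0.098, 0.198, 0, 0]],
])

```text
clock: 5.68
eef_pos: [419.3, -34.9, 139.3]
tool_rot: [3.023, -0.18, 1.154]
force: [-1.0, -0.2, -0.5]
width: 42.6
```

```bash
python3 - <<'E'
from wire import *
s=ctrl.read_state();print(s["qpos"],s["clock"],s["eef_pos"],s["tool_rot"])
im=get_image("wrist");ct=project(im,hw(P0,[-129,68,95]),s)[0];print(ct)
a=draw("wrist",im,s,P0,4,ct,gain=1.7); 
I=im.copy(); 
cv2.imwrite("pics/w2.png",a)
E
```

```text
[ 0.65361282  0.52176499 -0.73078772  2.35521086  0.85542114  0.29271224
  0.35455534] 5.675 [419.28891844 -34.93542427 139.323469  ] [ 3.02280259 -0.18027653  1.15441743]
[271.95724586 240.61295092]
```

View pics/w2.png

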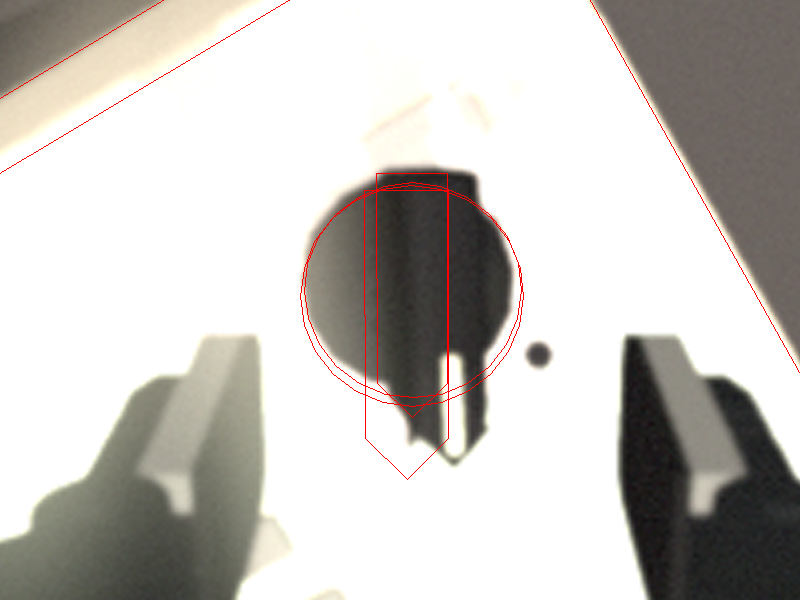

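```bash
cat >> h.py <<'E'
def sw3(p,h,d,ang=0.,tilt=.2,lean=-.15,foot=(0,-2.2),lo=5.2):
    _,r0=switch_pose(p,28,0.)
    n=r0*R.from_euler("z",-ang)
    g=hw(p,np.array([-129,68,101])+N*(h-28))[0]+r0.apply([foot[0],foot[1],0])+n.apply([lo,0,0])
    rot=n*R.from_euler("y",lean)*R.from_euler("x",tilt)
    return g+rot.apply([0,0,19-d]),rot
E
python3 - <<'E'
from h import *
from cell import ctrl
s=ctrl.read_state()
np.set_printoptions(suppress=True,precision=4)
print(delta(s,*sw3(P0,34,30)));print(delta(s,*sw3(P0,34,0)))
E
```

```text
[ 0.0028  0.0011  0.0236 -0.0013 -0.1466  0.0303]
[-0.0016  0.0011  0.0533 -0.0013 -0.1466  0.0303]
```

>>> move_arm([
  [[0.003, 0.001, 0.012, 0, -0.147, 0.03], [0.003, 0.001, 0.024, 0, -0.147, 0.03], [0.001, 0.001, 0.035, 0, -0.147, 0.03], [-0.001, 0.001, 0.046, 0, -0.147, 0.03], [-0.0015, 0.001, 0.053, 0, -0.147, 0.03], [-0.0015, 0.001, 0.053, 0, -0.147, 0.03]],
], jaw=0.4)

```text
clock: 6.48
eef_pos: [429.7, -31.1, 89.5]
tool_rot: [3.024, -0.038, 1.107]
force: [-0.7, -0.7, -0.4]
width: 34.3
```

```bash
python3 - <<'E'
from wire import *
np.set_printoptions(suppress=True,precision=4)
s=ctrl.read_state();print(s["qpos"],s["clock"],s["force"],delta(s,*sw3(P0,34,0)))
im=get_image("wrist")
cv2.imwrite("pics/w3.png",cv2.resize(np.clip(im["color"][150:400,140:420]*1.7,0,255).astype(np.uint8),None,fx=2.5,fy=2.4))
im=get_image("side");ct=project(im,hw(P0,[-129,68,95]),s)[0]
cv2.imwrite("pics/s3.png",draw("side",im,s,P0,5,ct,size=(600,500)))
E
```

```text
[ 0.2839  0.5901 -0.4158  2.3381  1.1069  0.2823 -0.0238] 6.475 [-0.7332 -0.6979 -0.4219] [-0.     -0.0008  0.0014  0.0013 -0.0003 -0.0003]
```

View pics/w3.png

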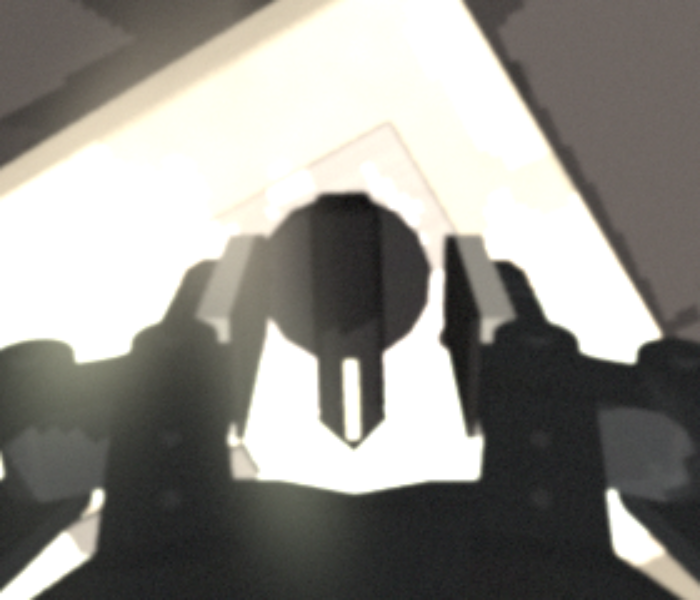

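View pics/s3.png

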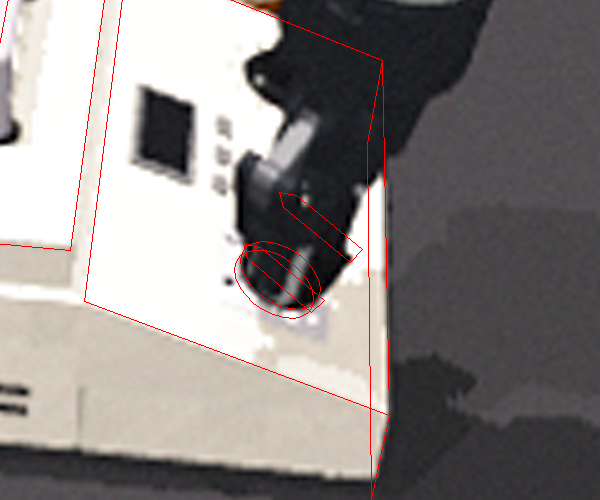

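>>> move_arm([
  [[0, 0, 0, 0, 0, 0], [0, 0, 0, 0, 0, 0], [0, 0, 0, 0, 0, 0], [0, 0, 0, 0, 0, 0], [0, 0, 0, 0, 0, 0]],
], jaw=0)

```text
clock: 7.2
eef_pos: [429.2, -32.5, 89.3]
tool_rot: [3.023, -0.035, 1.107]
force: [-2.4, -1.8, 10.1]
width: 11.0
```

```bash
python3 - <<'E'
from h import *
from cell import ctrl
np.set_printoptions(suppress=True,precision=4)
s=ctrl.read_state();print(s["force"],s["torque"],s["width"])
p,r=sw3(P0,34,0)
s2={"eef_pos":p,"tool_rot":r.as_euler("xyz")}
for a in np.r_[np.arange(.13,1.04,.13),1.04,1.07]: print(np.round(delta(s2,*sw3(P0,34,0,a)),4).tolist())
E
```

```text
[-2.3938 -1.792  10.0955] [-0.9565  0.6617  0.29  ] 10.970392216087568
[-0.0005, -0.0003, 0.0001, -0.0194, -0.0255, -0.126]
[-0.001, -0.0005, 0.0003, -0.0389, -0.0511, -0.252]
[-0.0016, -0.0006, 0.0004, -0.0583, -0.0766, -0.3779]
[-0.0022, -0.0006, 0.0005, -0.0777, -0.1021, -0.5039]
[-0.0027, -0.0006, 0.0005, -0.0971, -0.1277, -0.6299]
[-0.0033, -0.0005, 0.0006, -0.1166, -0.1532, -0.7559]
[-0.0039, -0.0003, 0.0007, -0.136, -0.1788, -0.8818]
[-0.0044, -0.0001, 0.0007, -0.1554, -0.2043, -1.0078]
[-0.0045, -0.0, 0.0007, -0.1599, -0.2102, -1.0369]
```

>>> move_arm([
  [[-0.0005, -0.0003, 0, -0.019, -0.026, -0.126], [-0.001, -0.0005, 0.0003, -0.039, -0.051, -0.252], [-0.0016, -0.0006, 0.0004, -0.058, -0.077, -0.378], [-0.0022, -0.0006, 0.0005, -0.078, -0.102, -0.504], [-0.0027, -0.0006, 0.0005, -0.097, -0.128, -0.63], [-0.0033, -0.0005, 0.0006, -0.117, -0.153, -0.756], [-0.0039, -0.0003, 0.0007, -0.136, -0.179, -0.882], [-0.0044, 0, 0.0007, -0.155, -0.204, -1.008], [-0.0045, 0, 0.0007, -0.16, -0.21, -1.037], [-0.0045, 0, 0.0007, -0.16, -0.21, -1.037]],
])

```text
clock: 8.45
eef_pos: [431.5, -35.0, 89.6]
tool_rot: [3.014, 0.328, 2.115]
force: [11.7, -0.2, -42.0]
width: 10.7
```

```bash
python3 - <<'E'
from wire import *
np.set_printoptions(suppress=True,precision=4)
s=ctrl.read_state();print(s["qpos"],s["clock"],s["force"],s["torque"],delta(s,*sw3(P0,34,0,1.07)))
im=get_image("wrist")
cv2.imwrite("pics/w4.png",cv2.resize(np.clip(im["color"]*1.5,0,255).astype(np.uint8),None,fx=1.4,fy=1.4))
E
```

```text
[ 0.5143  0.8604 -1.131   2.4669  1.6366  1.0484  0.2638] 8.45 [ 11.6648  -0.1788 -41.9755] [1.9283 1.2134 0.5786] [ 0.003  -0.0038  0.0011 -0.003  -0.0018 -0.0008]
```

View pics/w4.png

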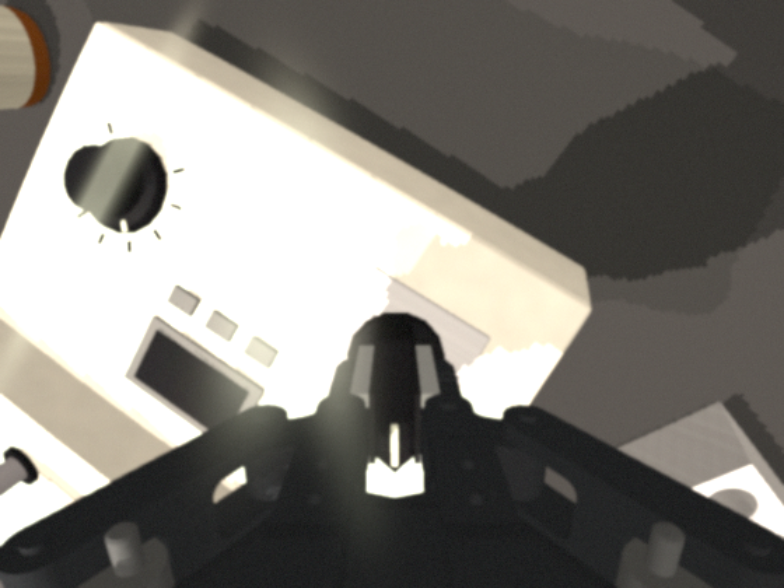

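>>> move_arm([
  [[-0.0045, 0, 0.0007, 0, 0, 0], [0, 0, 0, 0, 0, 0], [0, 0, 0, 0, 0, 0], [0, 0, -0.02, 0, 0, 0], [0, 0, -0.04, 0, 0, 0], [0, 0, -0.05, 0, 0, 0]],
], jaw=0.4)

```text
clock: 9.25
eef_pos: [418.2, -24.0, 136.7]
tool_rot: [3.014, 0.33, 2.116]
force: [-0.1, 0.0, 0.1]
width: 34.0
```

```bash
python3 - <<'E'
from wire import *
np.set_printoptions(suppress=True,precision=4)
s=ctrl.read_state();print(s["qpos"],s["clock"],s["force"],s["torque"],s["width"])
im=get_image("wrist")
a=cv2.resize(np.clip(im["color"]*1.5,0,255).astype(np.uint8),None,fx=1.4,fy=1.4)
cv2.imwrite("pics/w5.png",a)
E
```

```text
[ 0.5327  0.7146 -1.1831  2.4595  1.4775  0.9755  0.3577] 9.25 [-0.1041  0.0346  0.0787] [ 0.1988  0.2505 -0.018 ] 33.95384878028144
```

View pics/w5.png

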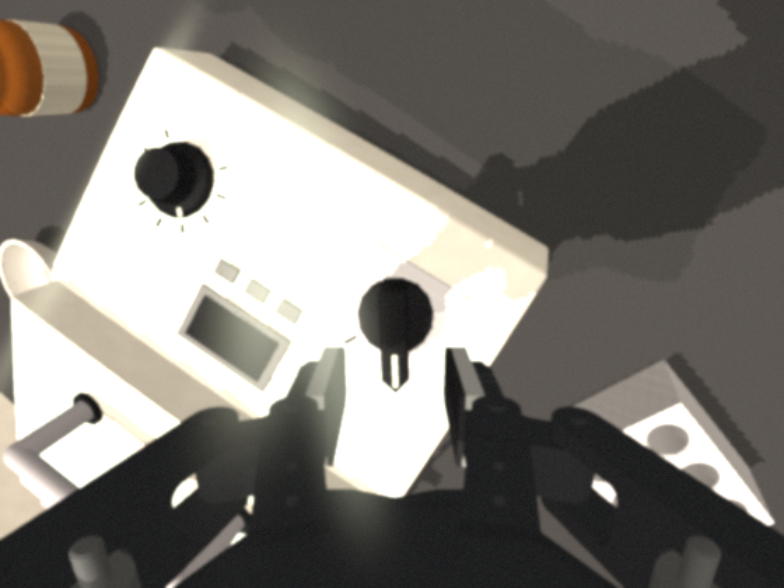

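```bash
python3 - <<'E'
from h import *
from cell import ctrl
np.set_printoptions(suppress=True,precision=4)
s=ctrl.read_state()
p,r=lid_pose(P0,0,0,d=80)
print(delta(s,s["eef_pos"]+[0,0,120],R.from_euler("xyz",s["tool_rot"])))
print(delta(s,p,r),p)
E
```

```text
[-0.0389  0.0145 -0.1126  0.      0.      0.    ]
[-0.1615  0.097  -0.0367  0.4172  0.0774  2.0349] [567.6848 -93.3104 236.    ]
```

>>> move_arm([
  [[-0.019, 0.007, -0.056, 0, 0, 0], [-0.039, 0.014, -0.112, 0.04, 0.008, 0.2], [-0.1, 0.056, -0.075, 0.08, 0.016, 0.4], [-0.162, 0.097, -0.037, 0.417, 0.077, 2.035], [-0.162, 0.097, -0.037, 0.417, 0.077, 2.035], [-0.162, 0.097, -0.037, 0.417, 0.077, 2.035], [-0.162, 0.097, -0.037, 0.417, 0.077, 2.035], [-0.162, 0.097, -0.037, 0.417, 0.077, 2.035], [-0.162, 0.097, -0.037, 0.417, 0.077, 2.035], [-0.162, 0.097, -0.037, 0.417, 0.077, 2.035], [-0.162, 0.097, -0.037, 0.417, 0.077, 2.035], [-0.162, 0.097, -0.037, 0.417, 0.077, 2.035], [-0.162, 0.097, -0.037, 0.417, 0.077, 2.035], [-0.162, 0.097, -0.037, 0.417, 0.077, 2.035]],
], jaw=0.6)

```text
clock: 11.05
eef_pos: [567.4, -94.6, 233.9]
tool_rot: [-3.141, 0.003, 0.079]
force: [0.2, 0.5, 0.0]
width: 51.3
```

```bash
python3 - <<'E'
from wire import *
from cell import models
np.set_printoptions(suppress=True,precision=4)
s=ctrl.read_state();print(s["qpos"],s["clock"],s["width"],delta(s,*lid_pose(P0,0,0,d=80)))
im=get_image("wrist")
print([(r["uv"],r["score"]) for r in models.place_of("wrist","lid_handle")[:1]],project(im,hw(P0,HP["lid_handle"]),s))
cv2.imwrite("pics/w6.png",draw("wrist",im,s,P0,1.4,(280,210)))
im=get_image("side");ct=project(im,hw(P0,[0,100,120]),s)[0]
cv2.imwrite("pics/s6.png",draw("side",im,s,P0,4,ct,ang=1.047))
E
```

```text
[ 0.5907  0.6169 -0.7628  1.7116  0.4886  1.017  -0.2669] 11.05 51.297927442089986 [ 0.0004 -0.0013 -0.0021 -0.0005  0.0033  0.0006]
[([283.1, 222.4], 0.83)] [[282.8473 226.5652]]
```

View pics/w6.png

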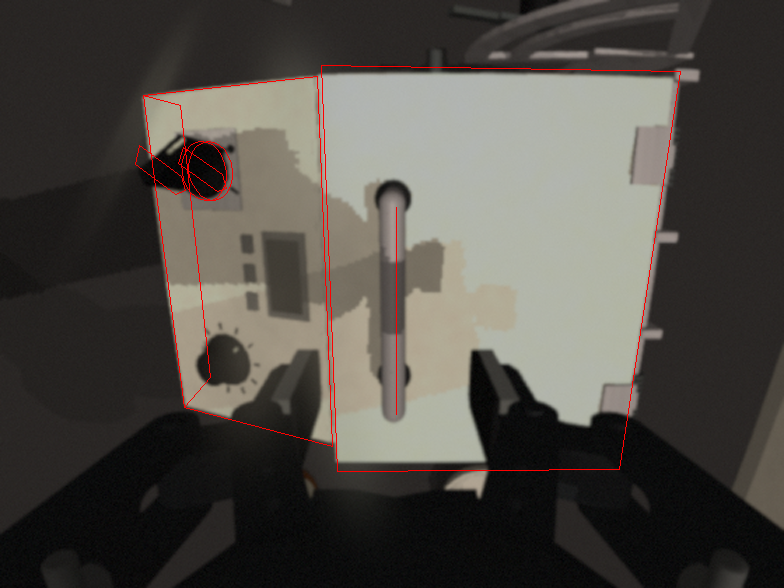

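View pics/s6.png

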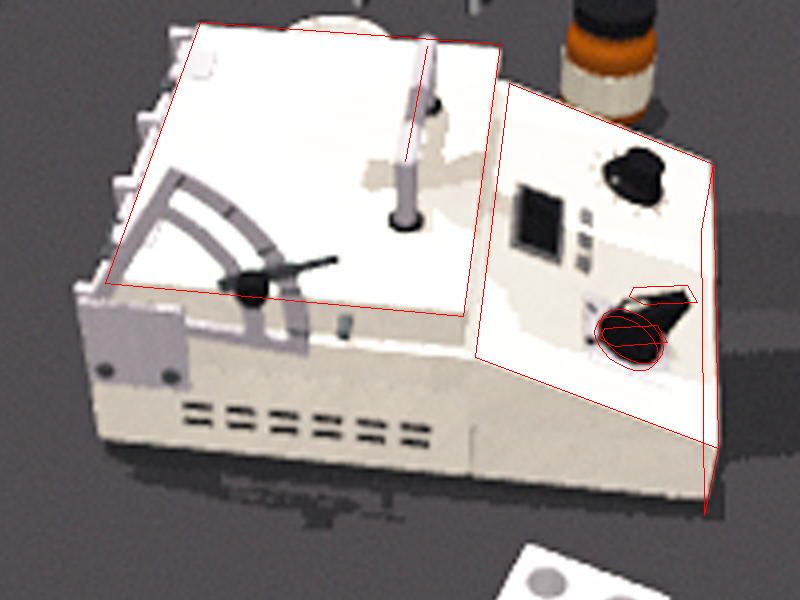

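>>> move_arm([
  [[-0.001, 0, 0.03, 0, 0, 0], [-0.001, 0, 0.055, 0, 0, 0], [-0.001, 0, 0.07, 0, 0, 0], [-0.001, 0, 0.078, 0, 0, 0], [-0.001, 0, 0.078, 0, 0, 0]],
])

```text
clock: 11.82
eef_pos: [566.6, -94.4, 156.2]
tool_rot: [-3.14, 0.002, 0.077]
force: [-0.3, -0.4, 0.6]
width: 51.2
```

>>> move_arm([
  [[0, 0, 0, 0, 0, 0], [0, 0, 0, 0, 0, 0], [0, 0, 0, 0, 0, 0], [0, 0, 0, 0, 0, 0], [0, 0, 0, 0, 0, 0], [0, 0, 0, 0, 0, 0]],
], jaw=0)

```text
clock: 12.58
eef_pos: [566.1, -94.7, 156.6]
tool_rot: [-3.141, 0.003, 0.076]
force: [-2.9, 0.6, 5.8]
width: 10.0
```

```bash
python3 - <<'E'
from wire import *
np.set_printoptions(suppress=True,precision=4)
s=ctrl.read_state();print(s["qpos"],s["clock"],s["force"],s["torque"],s["width"],delta(s,*lid_pose(P0,0,0,d=0)))
im=get_image("side");ct=project(im,hw(P0,[0,100,120]),s)[0]
cv2.imwrite("pics/s7.png",draw("side",im,s,P0,4,ct,ang=1.047))
p,r=lid_pose(P0,0,0);s2={"eef_pos":p,"tool_rot":r.as_euler("xyz")}
for a in np.arange(.03,.50,.03): print(round(a,3),np.round(delta(s2,*lid_pose(P0,a,a*.7)),4).tolist())
# index angle table in side image
for a in np.arange(.34,.60,.02): print(round(a,2),project(im,hw(P0,onarc(142,a,131)))[0].round(1), project(im,hw(P0,onarc(132,a,131)))[0].round(1))
E
```

```text
[ 0.5498  0.7042 -0.6983  1.7934  0.5789  0.8635 -0.3461] 12.575 [-2.8638  0.5577  5.8456] [-0.0723  0.7291  0.0939] 9.982122484336488 [ 0.0017 -0.0012  0.0006 -0.0006  0.0031 -0.0017]
0.03 [0.0014, 0.0, -0.0046, 0.0, -0.021, 0.0]
0.06 [0.0028, 0.0, -0.0092, 0.0, -0.042, 0.0]
0.09 [0.0045, 0.0, -0.0137, 0.0, -0.063, 0.0]
0.12 [0.0062, -0.0, -0.0182, 0.0, -0.084, 0.0]
0.15 [0.0081, 0.0, -0.0226, 0.0, -0.105, 0.0]
0.18 [0.0101, 0.0, -0.027, 0.0, -0.126, 0.0]
0.21 [0.0123, 0.0, -0.0313, 0.0, -0.147, 0.0]
0.24 [0.0146, -0.0, -0.0355, 0.0, -0.168, 0.0]
0.27 [0.017, 0.0, -0.0397, 0.0, -0.189, 0.0]
0.3 [0.0195, 0.0, -0.0437, 0.0, -0.21, 0.0]
0.33 [0.0222, 0.0, -0.0477, 0.0, -0.231, 0.0]
0.36 [0.0249, 0.0, -0.0516, 0.0, -0.252, 0.0]
0.39 [0.0278, 0.0, -0.0554, 0.0, -0.273, 0.0]
0.42 [0.0308, 0.0, -0.0592, 0.0, -0.294, 0.0]
0.45 [0.0339, 0.0, -0.0628, 0.0, -0.315, 0.0]
0.48 [0.0371, 0.0, -0.0663, 0.0, -0.336, 0.0]
0.34 [287.2 204.4] [282.4 205.2]
0.36 [286.7 203.4] [282.  204.3]
0.38 [286.1 202.3] [281.5 203.3]
0.4 [285.6 201.2] [280.9 202.3]
0.42 [285.  200.2] [280.4 201.3]
0.44 [284.4 199.1] [279.8 200.4]
0.46 [283.7 198.1] [279.2 199.4]
0.48 [283.  197.1] [278.5 198.4]
0.5 [282.3 196. ] [277.9 197.5]
0.52 [281.6 195. ] [277.2 196.5]
0.54 [280.8 194. ] [276.5 195.6]
0.56 [280.  192.9] [275.8 194.6]
0.58 [279.2 191.9] [275.  193.7]
```

View pics/s7.png

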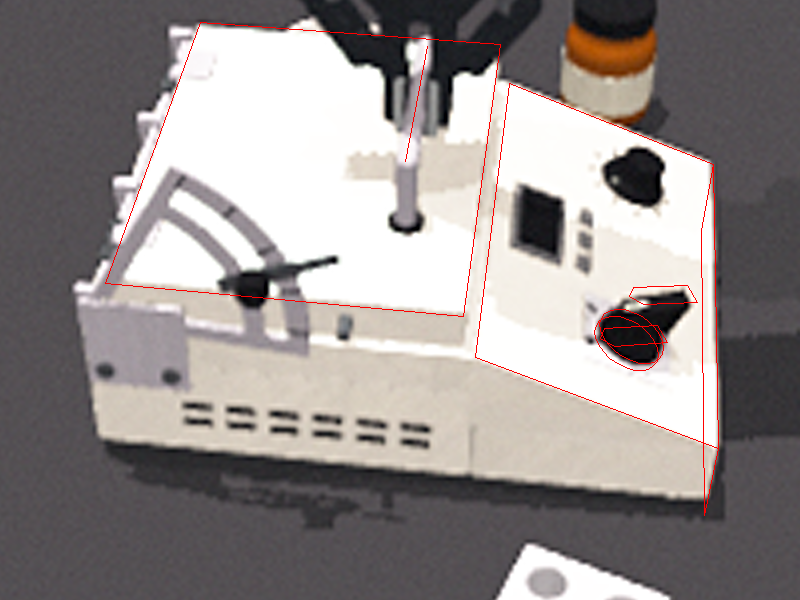

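```bash
python3 - <<'E'
from wire import *
from cell import models
s=None
im=get_image("side");ct=project(im,hw(P0,[0,100,120]))[0]
x0,y0=int(max(ct[0]*4-400,0)),int(max(ct[1]*4-300,0));print((x0+337-1.5)/4,(y0+260-1.5)/4, (x0+346-1.5)/4,(y0+336-1.5)/4, project(im,hw(P0,onarc(132,0,131))))
z=10;c=np.clip(im["color"]*1.0,0,255).astype(np.uint8)
a=cv2.resize(c[185:245,335:395],None,fx=7,fy=7,interpolation=cv2.INTER_CUBIC)
b=cv2.resize(np.clip(c[170:230,250:310]*1.0,0,255).astype(np.uint8),None,fx=6.6,fy=7,interpolation=cv2.INTER_CUBIC)
t=get_image("top")["color"][275:335,290:350]
cv2.imwrite("pics/z8.png",np.hstack([np.clip(a*3.,0,255).astype(np.uint8)[:, :400],b]))
cv2.imwrite("pics/z8t.png",cv2.resize(np.clip(t*2.,0,255).astype(np.uint8),None,fx=7,fy=7,interpolation=cv2.INTER_CUBIC))
for n in ("side","top"):
  for th in ("switch_grip","index_tip","lid_pin"): print(n,th,[(r["uv"],r["score"]) for r in models.place_of(n,th)[:2]])
E
```

```text
285.625 201.625 287.875 220.625 [[286.46635698 221.57413269]]
side switch_grip [([360.9, 213.9], 0.72), ([304.4, 220.3], 0.38)]
side index_tip [([289.0, 202.8], 0.56)]
side lid_pin [([291.0, 220.7], 0.57)]
top switch_grip [([320.8, 306.1], 0.56)]
top index_tip []
top lid_pin [([286.0, 239.5], 0.6)]
```

View pics/z8.png

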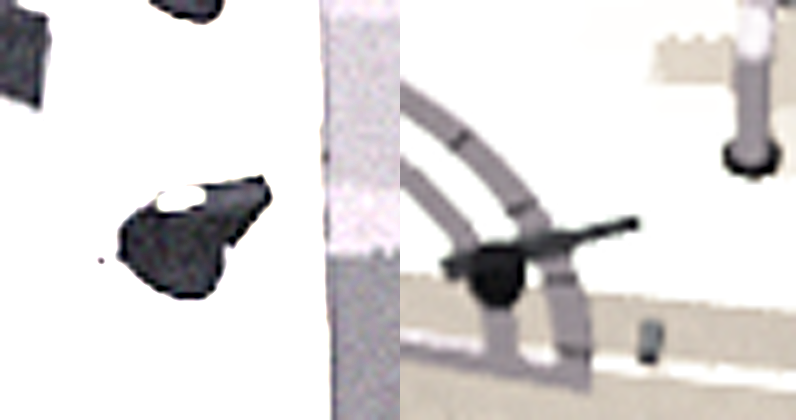

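View pics/z8t.png

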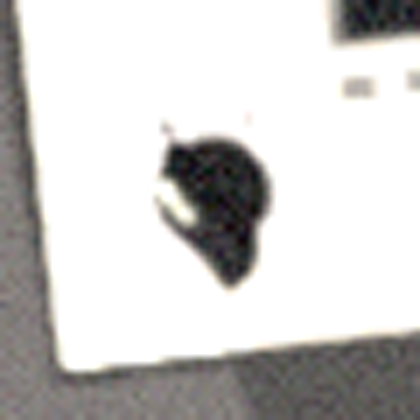

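>>> move_arm([
  [[0.0014, 0, -0.0046, 0, -0.021, 0], [0.0028, 0, -0.0092, 0, -0.042, 0], [0.0045, 0, -0.0137, 0, -0.063, 0], [0.0062, 0, -0.0182, 0, -0.084, 0], [0.0081, 0, -0.0226, 0, -0.105, 0], [0.0101, 0, -0.027, 0, -0.126, 0], [0.0123, 0, -0.0313, 0, -0.147, 0], [0.0146, 0, -0.0355, 0, -0.168, 0], [0.017, 0, -0.0397, 0, -0.189, 0], [0.0195, 0, -0.0437, 0, -0.21, 0], [0.0222, 0, -0.0477, 0, -0.231, 0], [0.0249, 0, -0.0516, 0, -0.252, 0], [0.0278, 0, -0.0554, 0, -0.273, 0], [0.0308, 0, -0.0592, 0, -0.294, 0], [0.0308, 0, -0.0592, 0, -0.294, 0], [0.0308, 0, -0.0592, 0, -0.294, 0]],
])

```text
clock: 15.02
eef_pos: [594.3, -92.2, 213.8]
tool_rot: [-3.14, 0.304, 0.078]
force: [-6.9, -0.7, -3.2]
width: 9.9
```

```bash
python3 - <<'E'
from wire import *
np.set_printoptions(suppress=True,precision=4)
s=ctrl.read_state();print(s["qpos"],s["clock"],s["force"],s["torque"],s["width"],delta(s,*lid_pose(P0,.42,.294)))
# lid angle from grasp position
rot=R.from_euler("xyz",s["tool_rot"]);g=s["eef_pos"]+rot.apply([0,0,-19])
h=hw(P0,[160,0,119])[0]; d=R.from_euler("z",-P0[2]).apply(g-h); print(d,np.hypot(d[0],d[2]),np.arctan2(d[2],-d[0])-np.arctan2(56,155))
im=get_image("side")
cv2.imwrite("pics/s9.png",cv2.resize(im["color"][150:240,230:350],None,fx=6.6,fy=6.6,interpolation=cv2.INTER_CUBIC))
E
```

```text
[ 0.427   0.8247 -0.6845  1.3674  0.4614  1.4329 -0.225 ] 15.025 [-6.9033 -0.6899 -3.1504] [0.1046 0.9792 0.0546] 9.858443637447413 [ 0.0035 -0.001  -0.0025 -0.002   0.0104 -0.0002]
[-122.6484   -1.0111  112.9293] 166.72030424862731 0.3974679547060179
```

View pics/s9.png

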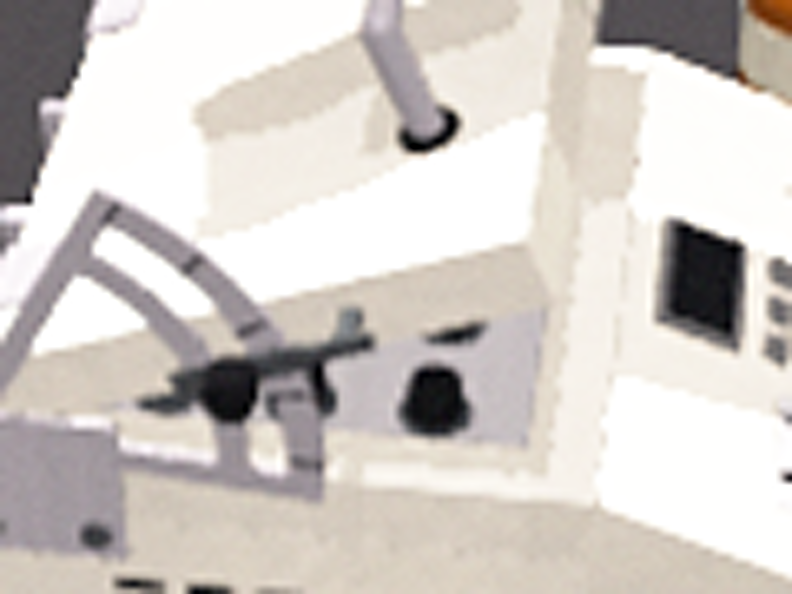

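```bash
python3 - <<'E'
from wire import *
s=ctrl.read_state();im=get_image("wrist")
cv2.imwrite("pics/w10.png",cv2.resize(np.clip(im["color"]*1.8,0,255).astype(np.uint8),None,fx=1.4,fy=1.4))
im=get_image("top")
cv2.imwrite("pics/t10.png",cv2.resize(np.clip(im["color"][190:270,260:360]*1.8,0,255).astype(np.uint8),None,fx=7,fy=7,interpolation=cv2.INTER_CUBIC))
for y in (126,131,136):
  for a in(.38,.42,.46): print(y,a,project(im,hw(P0,[onarc(142,a,y),onarc(132,a,y)])).round(1).tolist())
E
```

```text
126 0.38 [[285.0, 232.1], [284.5, 227.8]]
126 0.42 [[284.9, 230.8], [284.4, 226.5]]
126 0.46 [[284.7, 229.3], [284.2, 225.2]]
131 0.38 [[282.6, 232.4], [282.1, 228.1]]
131 0.42 [[282.4, 231.1], [282.0, 226.8]]
131 0.46 [[282.2, 229.6], [281.8, 225.5]]
136 0.38 [[280.1, 232.7], [279.7, 228.3]]
136 0.42 [[279.9, 231.3], [279.5, 227.1]]
136 0.46 [[279.8, 229.9], [279.3, 225.7]]
```

View pics/w10.png

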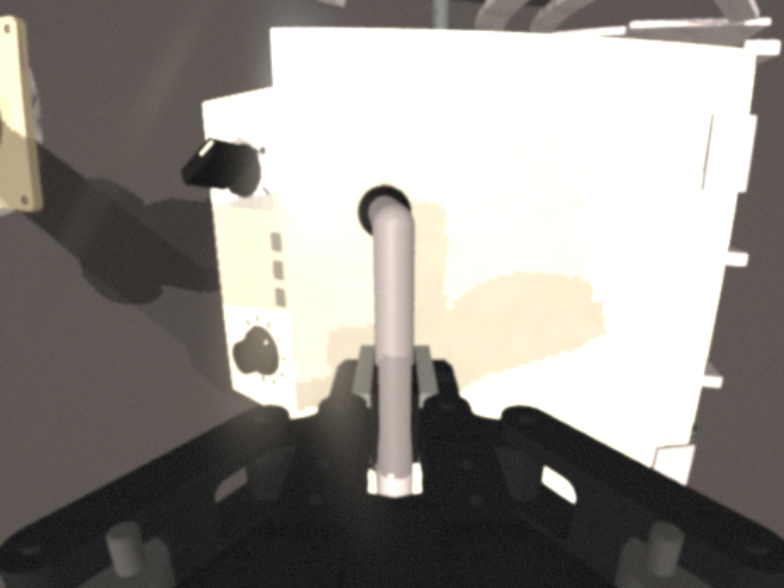

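View pics/t10.png

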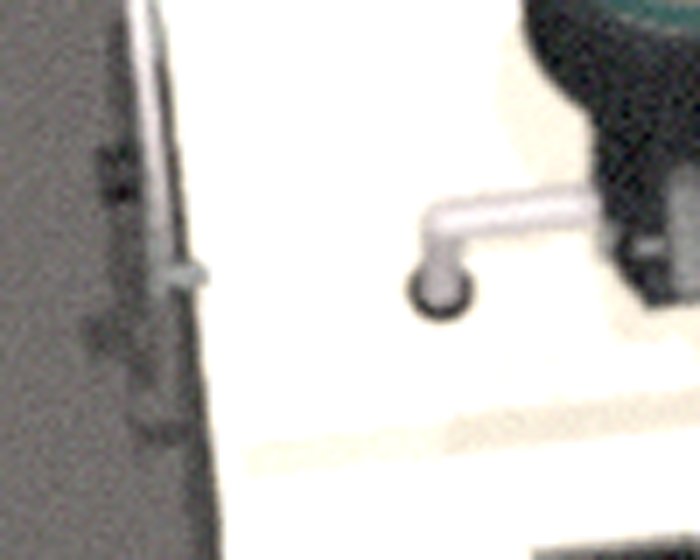

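>>> move_arm([
  [[0.001, 0, -0.002, 0, -0.01, 0], [0.0018, 0, -0.0037, 0, -0.018, 0], [0.0018, 0, -0.0037, 0, -0.018, 0], [0.0018, 0, -0.0037, 0, -0.018, 0], [0.0018, 0, -0.0037, 0, -0.018, 0]],
])

```text
clock: 15.8
eef_pos: [596.9, -92.0, 217.0]
tool_rot: [-3.14, 0.323, 0.078]
force: [-8.1, 1.1, -2.3]
width: 9.7
```

```bash
python3 - <<'E'
from wire import *
np.set_printoptions(suppress=True,precision=4)
s=ctrl.read_state();print(s["qd"],s["clock"],s["force"],s["width"])
rot=R.from_euler("xyz",s["tool_rot"]);g=s["eef_pos"]+rot.apply([0,0,-19])
h=hw(P0,[160,0,119])[0]; d=R.from_euler("z",-P0[2]).apply(g-h); print(d,np.hypot(d[0],d[2]),np.arctan2(d[2],-d[0])-np.arctan2(56,155))
im=get_image("side")
cv2.imwrite("pics/s11.png",cv2.resize(im["color"][170:230,240:320],None,fx=9,fy=9,interpolation=cv2.INTER_CUBIC))
off=np.array([1.2,-.3])
for y in(128,131,134,137):
  f=least_squares(lambda q:project(im,hw(P0,onarc(142,q[0],y)))[0]+off*0-[285.8,201.7],[.42]);print(y,f.x,f.fun)
for y in (126,128,131):
  u=project(im,hw(P0,onarc(132,0,y)))[0];print("pin",y,u)
  u=project(im,hw(P0,[onarc(132,.42,y),onarc(132,.44,y)]));print((u-[240,170]+.5)*9)
E
```

```text
[ 0.0006  0.     -0.0012  0.0017 -0.001  -0.0021 -0.0006] 15.8 [-8.1021  1.1487 -2.2677] 9.683320303494318
[-119.7106   -1.0073  116.0323] 166.71566563065625 0.4230991130731322
128 [0.378] [ 0.6061 -0.3131]
131 [0.3914] [ 0.0105 -0.0056]
134 [0.4045] [-0.5899  0.3285]
137 [0.4172] [-1.1944  0.6884]
pin 126 [286.8194 219.8715]
[[371.4037 271.3899]
 [366.1954 262.6927]]
pin 128 [286.6786 220.5508]
[[369.9903 277.4432]
 [364.7706 268.7416]]
pin 131 [286.4664 221.5741]
[[367.8612 286.5622]
 [362.6242 277.8541]]
```

View pics/s11.png

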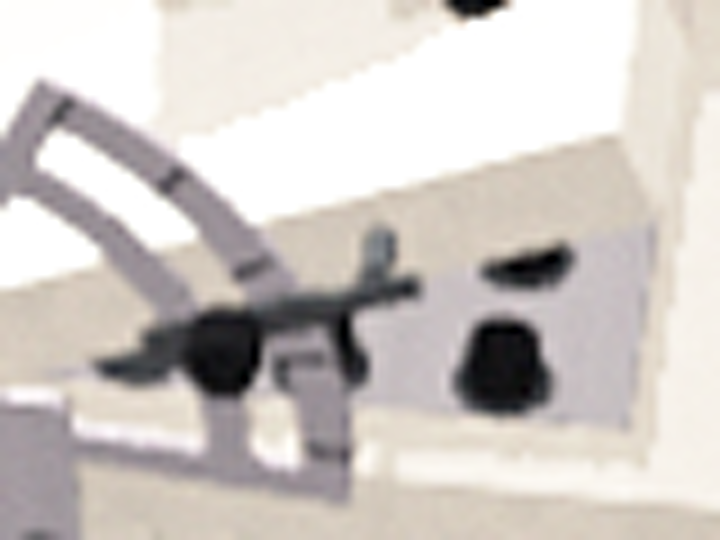

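```bash
python3 - <<'E'
from cell import ctrl,job
print(job.finish_job()); s=ctrl.read_state();print(s["clock"],s["eef_pos"],s["force"],s["width"])
E
```

```text
the job is handed in; nothing more can be done
None
the job is handed in; nothing more can be done
```

I turned the switch to off with the lid shut. I then lifted the lid by its handle and handed the job in still holding it at the vent index, at about 15.9 s. `finish_job` gives no verdict, so success isn't confirmed.

**Last checks:**
- **Switch:** after I let go, the nose pointed up and to the left. In the top view it measured about 37°, where off should show as about 36°.
- **Lid:** the gripper position puts it at about 0.42 rad, with the joints nearly still. The fingers were closed on the bar at 9.7 mm, against its nominal 12 mm, with about 8 N on the tool.
- **Index:** the side camera puts it at 0.39–0.42 rad, depending on how far out the blade is assumed to sit. The stated minimum is 0.40. The first stop, at about 0.40, looked lined up from the side camera. I raised the lid 0.025 rad because the blade sits roughly 4 mm outside the pin. In the last picture the pin tip shows just above the blade, which I put down to the viewing angle; my estimates are within about 0.03 rad of each other, inside the 0.08 allowed.

**What disagreed or wasn't checked:**
- **Leaning switch bar:** it leaned about 10° to one side in all three cameras, which the description doesn't mention. I leaned the gripper to match, and the wrist force reached about 42 N during the turn.
- **Bystanders, dial and index:** I never moved to touch them and they looked in place, but I did not measure them again at the end.

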